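# Set a try square against a chassis plate

## Task

I want to scribe a line on the aluminium plate: lay the try square flat on the mat with its stock pressed flush along the plate's long edge nearest you, the robot, and its blade lying across the plate, with the outer edge of the blade just touching the side of the brass standoff. Feel for the contact gently, so that the plate and standoff stay where they are, and leave the rule, offcut and screwdriver lying on the mat as they are.

Things in the scene. Friction and masses are not known exactly. Their poses are not given: they have to be found in the camera images.
- plate: bare aluminium chassis plate, 120 (its x) by 200 (its y) by 8 mm thick, 1.6 kg, loose on the green mat, held only by friction (slides at roughly 10 N). Origin: centre of its underside, on the mat top 2 mm above the bench. Its +x points away from the robot within about 0.3 rad, z up. The near long edge is its face at x = -60 mm. A brass standoff stands on it
- standoff_foot (a point): brass round standoff, 10 mm in diameter, rising 20 mm from the plate's top. This point is on its axis at the plate's top face, 50 mm in from the near long edge and 15 to 65 mm from the plate's centre towards plate +y. It is screwed tight in a slot and does not give when nudged
- edge_left (a point): the +y end of the plate's near long edge, at half the plate's thickness
- edge_right (a point): the -y end of the plate's near long edge, at half the plate's thickness
- square: try square, L-shaped, 0.3 kg, flat on the mat, z up. Stock: dark steel bar, 22 (its x) by 100 (its y) by 30 mm tall; origin at the centre of its underside; brass inner face at x = +11 mm. Steel blade 20 mm wide, from the inner face to x = +121 mm at the stock's +y end, spanning y = +30 to +50 mm; outer edge y = +50, level with the stock's end. Blade 9.5 to 12.5 mm above the stock's underside
- stock_heel (a point): point on the stock's brass inner face near the blade: x = +11, y = +45, z = +4 mm in the square's frame
- stock_toe (a point): point on the stock's brass inner face near the free end of the stock: x = +11, y = -45, z = +4 mm in the square's frame
- blade_edge (a point): point on the blade's outer edge: x = +61, y = +50, z = +11 mm in the square's frame; meets the standoff's side when the square is in place
- screwdriver: screwdriver with blue handle, 170 mm long, 25 mm thick, lying across the far part of the mat; bystander
- rule: steel rule, 200 x 20 x 4 mm, lying in the middle of the mat, pointing away from the robot; bystander
- offcut: small aluminium offcut, 50 x 25 x 8 mm, in the middle of the mat's far part; bystander

How it is judged:
On the way:
1. the stock is pressed flush against the plate's near edge: felt contact of more than 0.3 N while both ends of the stock are within 1.5 mm of the edge (x of stock_heel in the frame of plate between -0.0615 and -0.0585 m and x of stock_toe in the frame of plate between -0.0615 and -0.0585 m and y of stock_heel in the frame of plate between -0.1 and 0.1 m and y of stock_toe in the frame of plate between -0.1 and 0.1 m and contact force between square and plate above 0.3 N), for 0.05 s.
At the end, for the whole second after the job is handed in: the square lies flat (within 0.03 rad, stock on the mat within 2 mm), both ends of the stock's inner face within 1.5 mm of the plate's near long edge and within its length, the blade across the plate with its outer edge within 2 mm of the standoff's side, at rest (x of stock_heel in the frame of plate between -0.0615 and -0.0585 m and x of stock_toe in the frame of plate between -0.0615 and -0.0585 m and y of stock_heel in the frame of plate between -0.1 and 0.1 m and y of stock_toe in the frame of plate between -0.1 and 0.1 m and angle between square's own z axis and vertical below 0.03 rad and z of square in the frame of plate between -0.002 and 0.002 m and y of standoff_foot in the frame of square between 0.0535 and 0.057 m and x of standoff_foot in the frame of square between 0.03 and 0.12 m and linear speed of square below 0.01 m/s); the robot touches nothing.
It fails at once if the plate or the standoff is shifted by more than 8 mm (distance of any of edge_left, edge_right, standoff_foot from where it was at the start of the episode above 0.008 m).
It fails at once if the square is pressed against the plate with more than 40 N (contact force between square and plate above 40 N).
It fails at once if a bystander is moved by more than 20 mm (distance of any of screwdriver, rule, offcut from where it was at the start of the episode above 0.02 m).
It also fails if it takes over 64 s, if anything falls off the work surface, if the arm or the gripper's body presses on something with over 40 N, if the wrist force passes 120 N, or if a joint passes its speed limit or range.

## Robot

A 6-joint arm with a two-finger parallel gripper is mounted at the origin on the work surface. World frame = base frame: x ahead of the robot, y to its left, z up, the work surface at z = 0. Lengths are in m, angles in rad, forces in N, time in s.
With the tool pointing down it reaches from about 0.25 to 0.725 m from the base axis. Payload 9.7 kg.
Tool frame: the origin (TCP) lies at the very end of the fingers, on their centre line; the grasp point (between the pads) lies 19 mm behind it; z points along the fingers, y is the line along which they close (so a half turn about z gives the same grasp; the last joint's range is limited). The gripper opens to 85 mm and grips with 20 to 120 N. Pads are 22 mm wide; open, the fingers measure 114 mm over their backs; the gripper's body (76 mm by 85 mm) begins 54 mm behind the grasp point. The pads swing forward as they close: fully open they stand 13 mm farther back than shut.
Start: joints at [-1.323, 0.087, 0.176, 1.66, 0, 1.571], TCP at [0.135, -0.533, 0.231] pointing down, gripper open.
Joint ranges: [-3.13, 3.13], [-0.85, 1.81], [-1.15, 1.24], [-2.2, 2.28], [-1.44, 1.52], [-3.14, 3.14]. Speed limits (rad/s): [2.22, 2.22, 2.57, 3.14, 3.14, 3.14].

## Interface

Orientations are given as [roll, pitch, yaw] about the fixed x, y, z axes, in that order (R = Rz(yaw) Ry(pitch) Rx(roll)).
In Python, from workcell import manip, capture, camera_params gives the robot as it stands.
- The arm moves only by the shell command python3 -m inch 'ROWS' [FORCE]. ROWS is a JSON object of lists of equal length, an entry for each row: "delta_rot": the turn, a rotation vector about the tool's x, y, z in degrees, a list of three; "translation": the shift along the tool's x, y, z in cm, a list of three; "claw": the finger opening in cm, from 0 to 8.54. A call has 1 to 8 rows; each row shifts and turns the commanded pose from where the row before left it, along the tool's axes as they then stand; what a row does not reach is not made up. A row lasts 1/10 s, in which the tool goes at most 50 mm and 8.59 degrees, less where a joint would pass 70% of its speed; a pose out of reach is approached as far as the arm can. A call is refused whole if a number of a shift passes 5 or a number of a turn 8.59, either way. A call with a gripper value outside its range is refused whole. The fingers move at their own pace and stop on an object; FORCE is the grip in N (left out, the last holds). Time passes only in rows, so rows that do not move let the fingers close. It gives the time, the measured TCP pose, the force, the opening and the grip force at its end, in the units of the state.
- manip.observe(): the state, without advancing time (a new reading comes with each control period).
- capture(name): name is "side" or "top" or "wrist"; returns the picture (384x512x3 uint8, red, green, blue); there is no depth.
- camera_params(name): a dict with "mtx" (3x3 intrinsics, pixels), "k1" (the pictures are not rectified: a ray, as slopes to the right and down, at radius r is drawn at 1 + k1 r^2 times it, then the intrinsics apply), "R" (3x3) and "t" (3): a world point X has camera coordinates R X + t; the wrist camera has in their place "hand_eye" (4x4, takes a point from camera to tool coordinates, whose origin is the TCP and whose axes are the flange's). Camera axes: x right, y down, z forward; pixel columns grow to the right and rows downward; lengths in m; the calibration is good to about 2 mm. A picture is of the moment at which its call begins: read the wrist's pose just before it. camera_params takes no time and is no camera call.
- manip.close_job(): hands the job in; it is judged then, once.
The state is a dict: "t": time; "joint_positions": joint angles; "joint_vel": joint speeds; "tau": joint torques, N m; "ee_pos": TCP position; "ee_rot": TCP orientation; "ft_force": force on the tool from outside, world axes, zero at the start; "moment": the same for the moment, N m; "opening": finger opening in m; "finger_force": force on a finger pad.
Only numpy, scipy, OpenCV 4.12 (cv2) and the standard library are available. Lean on these libraries where they do the work, as an engineer would, in place of code of your own. Each camera call takes 0.05 s, during which the arm holds its last target. There are 200 camera calls.

## Working session

There is one attempt and no reset: what is moved stays moved. The work goes in short steps, Python scripts to look and compute and a shell command to move; the robot and the scene stay as the last step left them, time stands still between calls to the robot, and variables do not carry over. Pictures are saved under pics/ and viewed, at most 10 in all, crops included, and the job is handed in when it is done.

```bash
ls; mkdir -p pics; python3 - <<'E'
from workcell import manip, capture, camera_params
import cv2, numpy as np
np.set_printoptions(precision=4,suppress=True)
s=manip.observe(); print({k:np.round(v,3) for k,v in s.items()})
for n in("top","side","wrist"): print(n,camera_params(n))
a=capture("top"); cv2.imwrite("pics/top0.png",a[:,:,::-1])
b=capture("side"); cv2.imwrite("pics/side0.png",b[:,:,::-1])
E
```

```text
pics
{'t': np.float64(0.0), 'joint_positions': array([-1.323,  0.087,  0.175,  1.66 , -0.   ,  1.571]), 'joint_vel': array([ 0.   ,  0.   ,  0.001,  0.   , -0.003, -0.002]), 'tau': array([  0.   , -52.039,  46.48 ,   0.016,  -0.   ,   0.   ]), 'ee_pos': array([ 0.135, -0.533,  0.231]), 'ee_rot': array([-3.14 ,  0.   ,  0.248]), 'ft_force': array([ 0.167, -0.138, -0.173]), 'moment': array([ 0.021, -0.011, -0.051]), 'finger_force': np.float64(0.0), 'opening': np.float64(0.086)}
top {'mtx': array([[386.9562,   0.    , 252.0901],
       [  0.    , 386.9562, 186.6763],
       [  0.    ,   0.    ,   1.    ]]), 'k1': -0.03285505950053382, 'R': array([[ 0.0007, -1.    , -0.0048],
       [-0.9956, -0.0002, -0.0936],
       [ 0.0936,  0.0049, -0.9956]]), 't': array([-0.0286,  0.6033,  0.8135])}
side {'mtx': array([[373.5841,   0.    , 251.3315],
       [  0.    , 373.5841, 186.2963],
       [  0.    ,   0.    ,   1.    ]]), 'k1': -0.034066616315105505, 'R': array([[ 0.7908, -0.612 , -0.0084],
       [-0.3201, -0.4018, -0.8579],
       [ 0.5217,  0.6811, -0.5137]]), 't': array([-0.5058,  0.2504,  0.475 ])}
wrist {'mtx': array([[288.3724,   0.    , 253.2861],
       [  0.    , 288.3724, 192.7218],
       [  0.    ,   0.    ,   1.    ]]), 'k1': -0.05158231344251368, 'hand_eye': array([[ 0.0006, -0.9516, -0.3072,  0.0776],
       [ 1.    ,  0.0009, -0.0009, -0.0006],
       [ 0.0011, -0.3072,  0.9516, -0.1435],
       [ 0.    ,  0.    ,  0.    ,  1.    ]])}
```

View pics/top0.png

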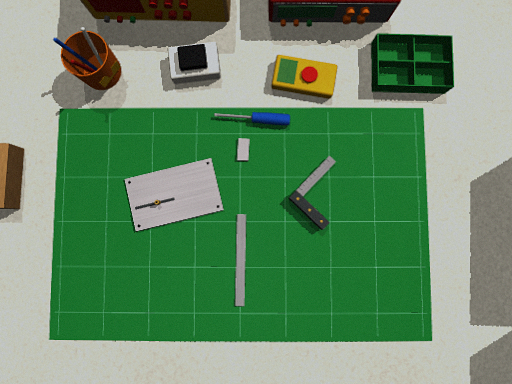

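View pics/side0.png

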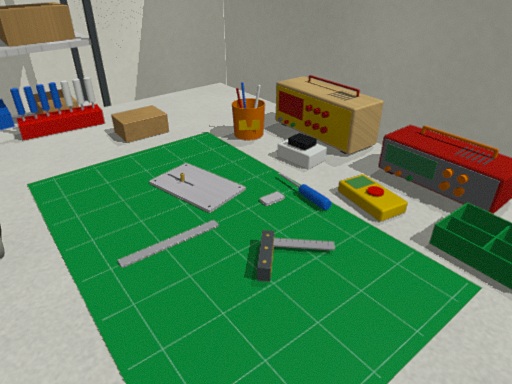

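The top view shows the plate with corners near (125,178), (211,159), (223,208) and (136,231), and the standoff near (157,203). The stock runs from (292,195) to (325,227), with the blade tip at (333,159). The rule lies between plate and square, so I'll carry the square over it. Next I'll measure.

```bash
cat > h.py <<'E'
import numpy as np, cv2
from workcell import manip, capture, camera_params
from scipy.spatial.transform import Rotation as Ro
np.set_printoptions(precision=4,suppress=True)
def cam(name):
    p=camera_params(name); K=p["mtx"]; k1=p["k1"]
    if name=="wrist":
        s=manip.observe(); T=np.eye(4); T[:3,:3]=Ro.from_euler("xyz",s["ee_rot"]).as_matrix(); T[:3,3]=s["ee_pos"]
        M=T@np.array(p["hand_eye"]); Rc=M[:3,:3]; C=M[:3,3]
    else:
        Rc=np.array(p["R"]).T; C=-Rc@np.array(p["t"])
    return K,k1,Rc,C
def ray(c,px,z):
    """pixels (N,2) -> world points on plane z"""
    K,k1,Rc,C=c; D=np.array([k1,0,0,0.])
    n=cv2.undistortPoints(np.float64(px).reshape(-1,1,2),K,D).reshape(-1,2)
    d=np.c_[n,np.ones(len(n))]@Rc.T
    return C+d*((z-C[2])/d[:,2])[:,None]
def proj(c,X):
    K,k1,Rc,C=c; q=(np.atleast_2d(X)-C)@Rc; q=q[:,:2]/q[:,2:]
    q=q*(1+k1*(q**2).sum(1))[:,None]; return q*[K[0,0],K[1,1]]+[K[0,2],K[1,2]]
def notgreen(im):
    h=cv2.cvtColor(im,cv2.COLOR_RGB2HSV); return h
E
python3 - <<'E'
from h import *
c=cam("top"); print("C",c[3])
im=cv2.cvtColor(cv2.imread("pics/top0.png"),cv2.COLOR_BGR2RGB); h=cv2.cvtColor(im,cv2.COLOR_RGB2HSV)
m=((h[...,1]<90)|(h[...,2]<60)).astype(np.uint8); m[:110]=0;m[335:]=0;m[:,:65]=0;m[:,420:]=0
m=cv2.morphologyEx(m,cv2.MORPH_OPEN,np.ones((3,3)))
cs,_=cv2.findContours(m,cv2.RETR_EXTERNAL,cv2.CHAIN_APPROX_NONE)
for k in cs:
    a=cv2.contourArea(k)
    if a<80: continue
    b=cv2.boxPoints(cv2.minAreaRect(k)); print(a, b.round(1).tolist()); z=0.010 if a>2000 else .004
    w=ray(c,b,z); print(w[:,:2].round(4).tolist(), np.linalg.norm(np.diff(w,axis=0),axis=1))
# stock: dark
d=((h[...,2]<75)&(h[...,1]<120)).astype(np.uint8); d[:, :280]=0; d[:180]=0;d[240:]=0;d[:,340:]=0
cs,_=cv2.findContours(d,cv2.RETR_EXTERNAL,cv2.CHAIN_APPROX_NONE); k=max(cs,key=cv2.contourArea)
b=cv2.boxPoints(cv2.minAreaRect(k)); w=ray(c,b,.032); print("stock",b,w[:,:2],w.mean(0),np.linalg.norm(np.diff(w,axis=0),axis=1))
print("blade tip",ray(c,[[333,159]],.013))
print("standoff",ray(c,[[157,202.5]],.030))
cv2.imwrite("pics/m.png",m*255)
E
```

```text
C [ 0.5245 -0.0324  0.8663]
803.5 [[234.3000030517578, 305.0], [236.1999969482422, 213.8000030517578], [246.0, 214.0], [244.10000610351562, 305.20001220703125]]
[[0.3462, 0.0105], [0.545, 0.0072], [0.5445, -0.0146], [0.3458, -0.011]] [0.1988 0.0218 0.1987]
4809.5 [[121.5999984741211, 179.0], [210.89999389648438, 157.1999969482422], [223.89999389648438, 210.5], [134.60000610351562, 232.3000030517578]]
[[0.6222, 0.2641], [0.6713, 0.0642], [0.5521, 0.0341], [0.5038, 0.2314]] [0.2058 0.1229 0.2031]
1045.5 [[284.20001220703125, 201.0], [328.79998779296875, 154.89999389648438], [362.3999938964844, 187.39999389648438], [317.79998779296875, 233.60000610351562]]
[[0.5735, -0.0997], [0.6778, -0.2014], [0.6041, -0.2755], [0.5014, -0.1737]] [0.1456 0.1045 0.1446]
248.5 [[237.0, 138.0], [249.0, 138.0], [249.0, 161.0], [237.0, 161.0]]
[[0.7165, 0.0061], [0.7164, -0.0211], [0.6637, -0.0212], [0.6637, 0.0059]] [0.0272 0.0527 0.027 ]
135.0 [[252.60000610351562, 126.5], [253.10000610351562, 121.19999694824219], [285.29998779296875, 124.0999984741211], [284.79998779296875, 129.39999389648438]]
[[0.743, -0.0292], [0.7554, -0.0303], [0.7486, -0.1035], [0.7362, -0.1023]] [0.0124 0.0735 0.0124]
stock [[287.9489 198.1095]
 [295.6482 189.9825]
 [329.1825 221.7518]
 [321.4832 229.8789]] [[ 0.5782 -0.1058]
 [ 0.5958 -0.1226]
 [ 0.5273 -0.194 ]
 [ 0.51   -0.1772]] [ 0.5528 -0.1499  0.032 ] [0.0243 0.099  0.0242]
blade tip [[ 0.6669 -0.2087  0.013 ]]
standoff [[0.5687 0.178  0.03  ]]
```

```bash
A='[3.1,-3.4,0.25]'; python3 -m inch '{"delta_rot":[[0,0,0],[0,0,0],[0,0,0],[0,0,0],[0,0,0],[0,0,0],[0,0,0],[0,0,0]],"translation":[[3.1,-3.4,0.25],[3.1,-3.4,0.25],[3.1,-3.4,0.25],[3.1,-3.4,0.25],[3.1,-3.4,0.25],[3.1,-3.4,0.25],[3.1,-3.4,0.25],[3.1,-3.4,0.25]],"claw":[8.5,8.5,8.5,8.5,8.5,8.5,8.5,8.5]}' 
python3 -m inch '{"delta_rot":[[0,0,0],[0,0,0],[0,0,0],[0,0,0],[0,0,0],[0,0,0],[0,0,0],[0,0,0]],"translation":[[3.1,-3.4,0.25],[3.1,-3.4,0.25],[3.1,-3.4,0.25],[3.1,-3.4,0.25],[3.1,-3.4,0.25],[3.1,-3.4,0.25],[3.1,-3.4,0.25],[3.1,-3.4,0.25]],"claw":[8.5,8.5,8.5,8.5,8.5,8.5,8.5,8.5]}'
python3 -m inch '{"delta_rot":[[0,0,0],[0,0,0]],"translation":[[0,0,0],[0,0,0]],"claw":[8.5,8.5]}'
python3 - <<'E'
from h import *
s=manip.observe(); print(s["t"],s["ee_pos"],s["ee_rot"],s["joint_vel"])
c=cam("wrist"); im=capture("wrist"); cv2.imwrite("pics/w1.png",im[:,:,::-1]); np.savez("w1.npz",im=im,K=c[0],k1=c[1],R=c[2],C=c[3])
E
```

```text
t: 0.9
ee_pos: [0.3089, -0.207, 0.2111]
ee_rot: [3.141, -0.0, 0.247]
ft_force: [0.3, -1.4, -0.8]
opening: 0.0851
finger_force: 0.0
t: 1.7
ee_pos: [0.4827, 0.1179, 0.1909]
ee_rot: [3.141, 0.0, 0.248]
ft_force: [0.6, -1.8, 0.1]
opening: 0.0849
finger_force: 0.0
t: 1.9
ee_pos: [0.482, 0.1165, 0.1904]
ee_rot: [3.141, 0.002, 0.25]
ft_force: [-1.2, -0.0, 0.4]
opening: 0.0853
finger_force: 0.0
1.9 [0.482  0.1165 0.1904] [3.1415 0.0021 0.2498] [-0.0361 -0.0353 -0.0119  0.005  -0.0036 -0.0072]
```

View pics/w1.png

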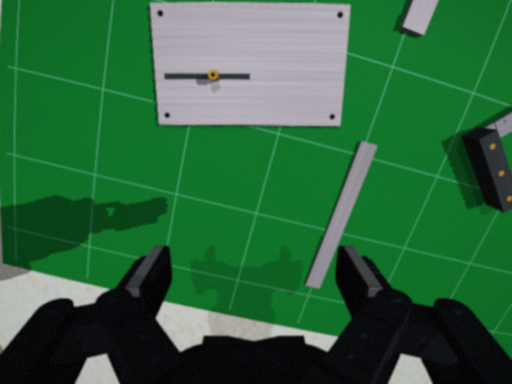

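The wrist view shows the plate's near edge running from (159,126) to (340,125), the brass standoff at (213,75), and the rule well clear of it. Now I'll fit the edge.

```bash
cat >> h.py <<'E'
def near_edge(im,c,u0,u1,v0,v1,z=.010):
    h=cv2.cvtColor(cv2.GaussianBlur(im,(3,3),0),cv2.COLOR_RGB2HSV)[...,1].astype(float); P=[]
    for u in range(u0,u1):
        col=h[v0:v1,u]; g=np.nonzero((col[:-1]<100)&(col[1:]>=100))[0]
        if len(g): i=g[0]; P.append((u,v0+i+(100-col[i])/(col[i+1]-col[i])))
    w=ray(c,P,z)[:,:2]
    vx,vy,x0,y0=cv2.fitLine(np.float32(w),cv2.DIST_HUBER,0,.001,.001).ravel()
    if vy<0: vx,vy=-vx,-vy
    return np.array([x0,y0]),np.array([vx,vy]),np.std((w-[x0,y0])@[vy,-vx]),len(P)
E
python3 - <<'E'
from h import *
d=np.load("w1.npz"); c=(d["K"],float(d["k1"]),d["R"],d["C"]); im=d["im"]; print("C",c[3])
p,v,r,n=near_edge(im,c,172,328,105,150); print("edge",p,v,"yaw",np.arctan2(-v[0],v[1]),r,n)
h=cv2.cvtColor(im,cv2.COLOR_RGB2HSV)
m=((h[...,0]>10)&(h[...,0]<32)&(h[...,1]>110)&(h[...,2]>90)).astype(np.uint8); m[100:]=0;m[:50]=0;m[:,:190]=0;m[:,235:]=0
q=cv2.boundingRect(m); print(q,m.sum()); (u,w_),rad=cv2.minEnclosingCircle(np.argwhere(m)[:,::-1].astype(np.float32)); print(u,w_,rad)
s=ray(c,[[u,w_]],.030)[0,:2]; e=ray(c,[[u+rad,w_]],.030)[0,:2]; print("standoff",s,np.linalg.norm(e-s))
x=np.array([v[1],-v[0]]); print("standoff from edge",(s-p)@x)
k=ray(c,[[159,126],[340,125.5],[350,4],[151,3]],.010)[:,:2]; print(k,np.linalg.norm(np.diff(k,axis=0),axis=1))
cen=s-x*((s-p)@x)-.055*v-.011*x; print("target square centre",cen,"yaw",np.arctan2(-v[0],v[1]))
E
```

```text
C [0.5574 0.1364 0.3337]
edge [0.5343 0.1149] [-0.2396  0.9709] yaw 0.2419941 0.00015351022296423295 156
(208, 70, 11, 10) 78
212.84327697753906 74.9328384399414 5.2660746574401855
standoff [0.5701 0.1811] 0.005202468078462503
standoff from edge 0.05061906920399996
[[0.5047 0.2309]
 [0.5548 0.0371]
 [0.671  0.0662]
 [0.6229 0.2588]] [0.2001 0.1198 0.1985]
target square centre [0.5235 0.1129] yaw 0.2419941
```

```bash
python3 -m inch '{"delta_rot":[[0,0,0],[0,0,0],[0,0,0],[0,0,0],[0,0,0],[0,0,0]],"translation":[[0.05,4.6,0.65],[0.05,4.6,0.65],[0.05,4.6,0.65],[0.05,4.6,0.65],[0.05,4.6,0.65],[0.05,4.6,0.65]],"claw":[8.5,8.5,8.5,8.5,8.5,8.5]}' 
python3 -m inch '{"delta_rot":[[0,0,-8.1],[0,0,-8.1],[0,0,-8.1],[0,0,-8.1],[0,0,0],[0,0,0],[0,0,0]],"translation":[[0,0,0],[0,0,0],[0,0,0],[0,0,0],[0,0,0],[0,0,0],[0,0,0]],"claw":[8.5,8.5,8.5,8.5,8.5,8.5,8.5]}'
python3 - <<'E'
from h import *
s=manip.observe(); print(s["t"],s["ee_pos"],s["ee_rot"],s["joint_vel"])
c=cam("wrist"); im=capture("wrist"); cv2.imwrite("pics/w2.png",im[:,:,::-1]); np.savez("w2.npz",im=im,K=c[0],k1=c[1],R=c[2],C=c[3])
E
```

```text
t: 2.55
ee_pos: [0.552, -0.1543, 0.1528]
ee_rot: [3.141, -0.001, 0.246]
ft_force: [1.5, 0.4, 0.7]
opening: 0.0849
finger_force: 0.0
t: 3.25
ee_pos: [0.5526, -0.1514, 0.1526]
ee_rot: [3.141, -0.0, 0.809]
ft_force: [-0.5, 0.2, -1.4]
opening: 0.0853
finger_force: 0.0
3.25 [ 0.5526 -0.1514  0.1526] [ 3.1413 -0.0001  0.8093] [ 0.005   0.0057  0.0018 -0.0007 -0.0008 -0.0131]
```

View pics/w2.png

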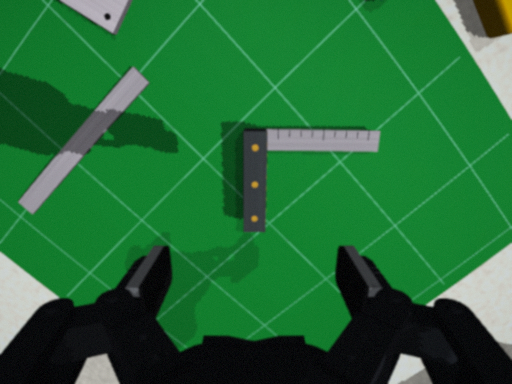

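The stock spans about (244–267, 129–232), with brass pins at (255,148), (254,184) and (254,218). The blade's outer edge lies along row 128, out to (380,130).

```bash
python3 - <<'E'
from h import *
d=np.load("w2.npz"); c=(d["K"],float(d["k1"]),d["R"],d["C"]); im=d["im"]; h=cv2.cvtColor(im,cv2.COLOR_RGB2HSV)
m=((h[...,0]>8)&(h[...,0]<35)&(h[...,1]>110)&(h[...,2]>90)).astype(np.uint8); R=np.zeros_like(m);R[125:240,240:275]=1; m*=R
n,l,st,ce=cv2.connectedComponentsWithStats(m); ce=ce[1:][st[1:,4]>5]; w=ray(c,ce,.032)[:,:2]; print(ce,w,np.linalg.norm(np.diff(w,axis=0),axis=1))
v=w[0]-w[-1]; print("yaw pins",np.arctan2(-v[0],v[1]))
S=cv2.GaussianBlur(im,(3,3),0); S=cv2.cvtColor(S,cv2.COLOR_RGB2HSV)[...,1].astype(float); P=[]
for u in range(280,375):
    col=S[115:145,u]; i=np.nonzero((col[:-1]>100)&(col[1:]<=100))[0][0]; P.append((u,115+i+(col[i]-100)/(col[i]-col[i+1])))
q=ray(c,P,.0145)[:,:2]; vx,vy,x0,y0=cv2.fitLine(np.float32(q),cv2.DIST_HUBER,0,.001,.001).ravel()
print("blade yaw",np.arctan2(vy,vx),"edge dist from mid pin",abs((w[1]-[x0,y0])@[vy,-vx]))
# stock dark outline
g=((h[...,2]<90)&(h[...,1]<110)).astype(np.uint8)*R; k=max(cv2.findContours(g,0,cv2.CHAIN_APPROX_NONE)[0],key=cv2.contourArea)
b=cv2.boxPoints(cv2.minAreaRect(k)); B=ray(c,b,.032)[:,:2]; print(b,B.mean(0),np.linalg.norm(np.diff(B,axis=0),axis=1))
E
```

```text
[[254.7826 147.2826]
 [254.2439 184.    ]
 [254.0278 218.0833]] [[ 0.578  -0.1248]
 [ 0.5536 -0.1499]
 [ 0.5292 -0.1752]] [0.035  0.0351]
yaw pins -0.769974030666156
blade yaw -0.7708256 edge dist from mid pin 0.05114136710394929
[[243. 231.]
 [243. 128.]
 [267. 128.]
 [267. 231.]] [ 0.5552 -0.1492] [0.1016 0.0216 0.1016]
```

```bash
python3 -m inch '{"delta_rot":[[0,0,0.5],[0,0,0],[0,0,0],[0,0,0],[0,0,0],[0,0,0],[0,0,0]],"translation":[[0.2,0,3.4],[0,0,3.4],[0,0,3.4],[0,0,2.4],[0,0,1.2],[0,0,0],[0,0,0]],"claw":[8.5,8.5,8.5,8.5,8.5,8.5,8.5]}' 
python3 -m inch '{"delta_rot":[[0,0,0],[0,0,0],[0,0,0],[0,0,0],[0,0,0],[0,0,0],[0,0,0],[0,0,0]],"translation":[[0,0,0],[0,0,0],[0,0,0],[0,0,0],[0,0,0],[0,0,0],[0,0,0],[0,0,0]],"claw":[1.5,1.5,1.5,1.5,1.5,1.5,1.5,1.5]}' 40
```

```text
t: 4.0
ee_pos: [0.5549, -0.1497, 0.0155]
ee_rot: [3.14, -0.001, 0.804]
ft_force: [-0.5, 0.1, 0.7]
opening: 0.0849
finger_force: 0.0
t: 4.8
ee_pos: [0.5546, -0.1496, 0.0148]
ee_rot: [3.141, -0.0, 0.805]
ft_force: [-0.2, 0.4, 5.0]
opening: 0.0214
finger_force: 41.0
```

```bash
python3 -m inch '{"delta_rot":[[0,0,0],[0,0,0],[0,0,0],[0,0,0],[0,0,0],[0,0,0],[0,0,0],[0,0,0]],"translation":[[0,0,-1.5],[0,0,-3],[0,0,-3.5],[1.5,-2,0],[3,-4,0],[3,-4.2,0],[3,-4.2,0],[2.2,-3.6,0]],"claw":[1.5,1.5,1.5,1.5,1.5,1.5,1.5,1.5]}'
python3 -m inch '{"delta_rot":[[0,0,-8.25],[0,0,-8.25],[0,0,-8.25],[0,0,-8.25],[0,0,-8.25],[0,0,-8.25],[0,0,-8.25],[0,0,0]],"translation":[[1.55,-2.2,0],[0,0,0],[0,0,0],[0,0,0],[0,0,0],[0,0,0],[0,0,0],[0,0,0]],"claw":[1.5,1.5,1.5,1.5,1.5,1.5,1.5,1.5]}'
python3 -m inch '{"delta_rot":[[0,0,0],[0,0,0]],"translation":[[0,0,0],[0,0,0]],"claw":[1.5,1.5]}'
python3 - <<'E'
from h import *
s=manip.observe(); print(s["t"],s["ee_pos"],s["ee_rot"],s["ft_force"],s["moment"])
c=cam("wrist"); im=capture("wrist"); cv2.imwrite("pics/w3.png",im[:,:,::-1]); np.savez("w3.npz",im=im,K=c[0],k1=c[1],R=c[2],C=c[3])
E
```

```text
t: 5.6
ee_pos: [0.5123, 0.0657, 0.0947]
ee_rot: [-3.141, 0.0, 0.805]
ft_force: [0.4, 0.3, -2.6]
opening: 0.0208
finger_force: 40.0
t: 6.4
ee_pos: [0.5079, 0.09, 0.0946]
ee_rot: [-3.141, -0.0, 1.815]
ft_force: [0.7, -0.1, -2.6]
opening: 0.0211
finger_force: 40.0
t: 6.6
ee_pos: [0.5081, 0.09, 0.0944]
ee_rot: [-3.141, -0.0, 1.809]
ft_force: [-0.1, 0.7, -2.6]
opening: 0.0209
finger_force: 40.0
6.6 [0.5081 0.09   0.0944] [-3.1414 -0.      1.8091] [-0.1121  0.7448 -2.6255] [-0.0358 -0.0306 -0.0262]
```

View pics/w3.png

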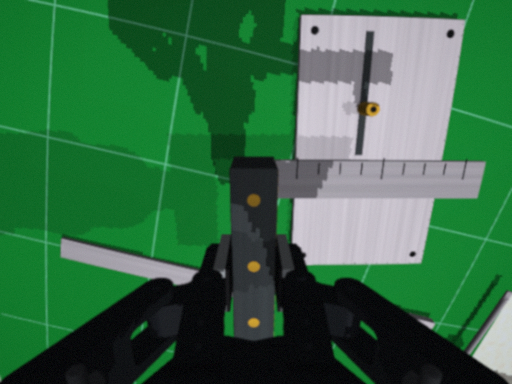

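The square is held level. Its blade is over the plate at rows 160–198, on the near side of the standoff (371,109), and the stock is short of the near edge at column 295. Next I'll lower it to the mat.

```bash
python3 -m inch '{"delta_rot":[[0,0,-0.2],[0,0,0],[0,0,0],[0,0,0],[0,0,0],[0,0,0],[0,0,0]],"translation":[[0,0,2],[0,0,3],[0,0,2],[0,0,0.4],[0,0,0.2],[0,0,0.2],[0,0,0]],"claw":[1.5,1.5,1.5,1.5,1.5,1.5,1.5]}'
python3 -m inch '{"delta_rot":[[0,0,0],[0,0,0]],"translation":[[0,0,0.15],[0,0,0]],"claw":[1.5,1.5]}'
python3 - <<'E'
from h import *
s=manip.observe(); print(s["t"],s["ee_pos"],s["ee_rot"],s["ft_force"],s["moment"])
E
```

```text
t: 7.35
ee_pos: [0.5087, 0.0901, 0.0172]
ee_rot: [3.14, 0.0, 1.816]
ft_force: [0.2, -0.3, -2.6]
opening: 0.0211
finger_force: 40.0
t: 7.55
ee_pos: [0.5084, 0.0901, 0.0152]
ee_rot: [3.141, 0.0, 1.816]
ft_force: [-0.6, 0.2, -1.7]
opening: 0.0209
finger_force: 40.0
7.55 [0.5084 0.0901 0.0152] [3.141  0.     1.8159] [-0.5649  0.1664 -1.742 ] [-0.0114  0.0231  0.0159]
```

```bash
python3 -m inch '{"delta_rot":[[0,0,0],[0,0,0],[0,0,0],[0,0,0],[0,0,0],[0,0,0]],"translation":[[0,0,0.03],[0,0.5,0],[0,0.6,0],[0,0.4,0],[0,0.2,0],[0,0,0]],"claw":[1.5,1.5,1.5,1.5,1.5,1.5]}'
python3 - <<'E'
from h import *
s=manip.observe(); print(s["t"],s["ee_pos"],s["ee_rot"],s["ft_force"],s["moment"])
E
for i in 1; do python3 -m inch '{"delta_rot":[[0,0,0],[0,0,0]],"translation":[[0,0.1,0],[0,0,0]],"claw":[1.5,1.5]}'; done
python3 - <<'E'
from h import *
s=manip.observe(); print(s["t"],s["ee_pos"],s["ee_rot"],s["ft_force"],s["moment"])
E
```

```text
t: 8.15
ee_pos: [0.5251, 0.0943, 0.0148]
ee_rot: [3.141, 0.0, 1.816]
ft_force: [-2.9, 0.0, 4.6]
opening: 0.0211
finger_force: 41.0
8.15 [0.5251 0.0943 0.0148] [3.1415 0.0001 1.816 ] [-2.8864  0.0233  4.5966] [-0.1639  0.7492  0.0112]
t: 8.35
ee_pos: [0.5257, 0.0944, 0.0148]
ee_rot: [-3.141, 0.0, 1.816]
ft_force: [-5.6, -1.5, 5.9]
opening: 0.021
finger_force: 41.2
8.35 [0.5257 0.0944 0.0148] [-3.1413  0.0001  1.816 ] [-5.5598 -1.4661  5.9122] [-0.2992  1.1164  0.0059]
```

```bash
python3 -m inch '{"delta_rot":[[0,0,0],[0,0,0],[0,0,0]],"translation":[[0,0,-0.03],[0,0,0],[0,0,0]],"claw":[1.5,1.5,1.5]}'
python3 -m inch '{"delta_rot":[[0,0,0],[0,0,0]],"translation":[[0,0.1,0],[0,0,0]],"claw":[1.5,1.5]}'
python3 - <<'E'
from h import *
s=manip.observe(); print(s["t"],s["ee_pos"],s["ee_rot"],s["ft_force"],s["moment"])
E
```

```text
t: 8.65
ee_pos: [0.5259, 0.0944, 0.0149]
ee_rot: [3.141, 0.0, 1.816]
ft_force: [-1.5, -0.6, 3.2]
opening: 0.021
finger_force: 40.7
t: 8.85
ee_pos: [0.5266, 0.0946, 0.0149]
ee_rot: [-3.141, 0.0, 1.816]
ft_force: [-3.5, -1.2, 4.2]
opening: 0.0211
finger_force: 40.8
8.85 [0.5266 0.0946 0.0149] [-3.1415  0.      1.816 ] [-3.5473 -1.1968  4.2108] [-0.2224  0.8281 -0.0073]
```

```bash
python3 -m inch '{"delta_rot":[[0,0,0],[0,0,0],[0,0,0]],"translation":[[0,0,-0.03],[0,0.05,0],[0,0,0]],"claw":[1.5,1.5,1.5]}'
python3 -m inch '{"delta_rot":[[0,0,0],[0,0,0]],"translation":[[0,0.05,0],[0,0,0]],"claw":[1.5,1.5]}'
python3 -m inch '{"delta_rot":[[0,0,0],[0,0,0]],"translation":[[0,0.05,0],[0,0,0]],"claw":[1.5,1.5]}'
python3 - <<'E'
from h import *
s=manip.observe(); print(s["t"],s["ee_pos"],s["ee_rot"],s["ft_force"],s["moment"])
c=cam("wrist"); im=capture("wrist"); cv2.imwrite("pics/w4.png",im[:,:,::-1]); np.savez("w4.npz",im=im,K=c[0],k1=c[1],R=c[2],C=c[3])
E
```

```text
t: 9.15
ee_pos: [0.5272, 0.0948, 0.0149]
ee_rot: [3.142, -0.0, 1.816]
ft_force: [-1.8, 0.2, -0.7]
opening: 0.0206
finger_force: 40.2
t: 9.35
ee_pos: [0.5277, 0.0949, 0.0149]
ee_rot: [3.141, -0.0, 1.816]
ft_force: [-0.1, -0.3, -1.9]
opening: 0.0211
finger_force: 40.1
t: 9.55
ee_pos: [0.5281, 0.095, 0.015]
ee_rot: [3.141, -0.0, 1.816]
ft_force: [-0.4, 0.0, -3.0]
opening: 0.0209
finger_force: 40.1
9.55 [0.5281 0.095  0.015 ] [ 3.1415 -0.      1.816 ] [-0.3652  0.0282 -2.9533] [-0.0464  0.0385  0.049 ]
```

View pics/w4.png

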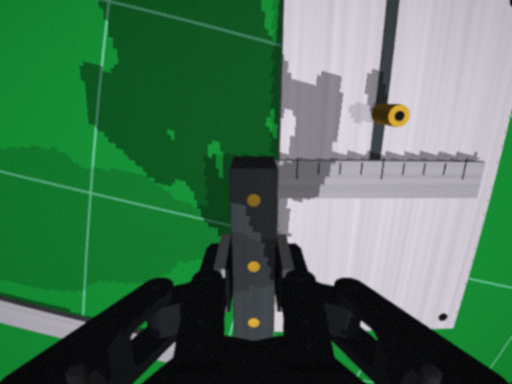

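The stock is now close alongside the edge (plate edge near column 281, stock side near 277), and the standoff at (395,116) is clear of the blade's outer edge at row 160. I'll keep feeling forward in half-millimetre steps.

```bash
python3 -m inch '{"delta_rot":[[0,0,0],[0,0,0]],"translation":[[0,0.05,0],[0,0,0]],"claw":[1.5,1.5]}'
python3 -m inch '{"delta_rot":[[0,0,0],[0,0,0]],"translation":[[0,0.05,0],[0,0,0]],"claw":[1.5,1.5]}'
python3 -c "
from h import *
s=manip.observe(); print(s['ft_force'],s['moment'])"
python3 -m inch '{"delta_rot":[[0,0,0],[0,0,0]],"translation":[[0,0.05,0],[0,0,0]],"claw":[1.5,1.5]}'
python3 -c "
from h import *
s=manip.observe(); print(s['ft_force'],s['moment'])"
```

```text
t: 9.8
ee_pos: [0.5286, 0.0951, 0.0151]
ee_rot: [3.142, -0.0, 1.816]
ft_force: [-0.5, 0.2, -3.3]
opening: 0.0212
finger_force: 40.1
t: 10.0
ee_pos: [0.5291, 0.0953, 0.0151]
ee_rot: [3.141, 0.0, 1.816]
ft_force: [0.3, -0.4, -2.3]
opening: 0.0212
finger_force: 40.1
[ 0.3124 -0.4182 -2.2658] [-0.0216  0.0052 -0.0309]
t: 10.2
ee_pos: [0.5296, 0.0954, 0.0151]
ee_rot: [3.142, 0.0, 1.816]
ft_force: [-0.3, -0.6, -2.4]
opening: 0.0213
finger_force: 40.1
[-0.2672 -0.584  -2.3968] [-0.0452 -0.0103  0.0303]
```

```bash
python3 -m inch '{"delta_rot":[[0,0,0],[0,0,0]],"translation":[[0,0.05,0],[0,0,0]],"claw":[1.5,1.5]}' | grep -E "ft|pos"
python3 -m inch '{"delta_rot":[[0,0,0],[0,0,0]],"translation":[[0,0.05,0],[0,0,0]],"claw":[1.5,1.5]}'| grep -E "ft|pos"
python3 -m inch '{"delta_rot":[[0,0,0],[0,0,0]],"translation":[[0,0.05,0],[0,0,0]],"claw":[1.5,1.5]}'| grep -E "ft|pos"
python3 -c "
from h import *
s=manip.observe(); print(s['ft_force'],s['moment'])"
```

```text
ee_pos: [0.53, 0.0955, 0.0151]
ft_force: [0.1, 0.4, -1.9]
ee_pos: [0.5301, 0.0956, 0.015]
ft_force: [-3.1, -0.3, -2.3]
ee_pos: [0.5302, 0.0956, 0.0149]
ft_force: [-5.4, -1.0, 1.1]
[-5.4101 -0.9932  1.1444] [-0.2326  1.2411 -0.2056]
```

```bash
python3 -m inch '{"delta_rot":[[0,0,0.2],[0,0,0]],"translation":[[0,-0.02,-0.02],[0,0,0]],"claw":[1.5,1.5]}' | grep -E "ft|pos|rot"
python3 -c "
from h import *
s=manip.observe(); print(s['ft_force'],s['moment'])"
python3 -m inch '{"delta_rot":[[0,0,0.2],[0,0,0]],"translation":[[0,0,0],[0,0,0]],"claw":[1.5,1.5]}'| grep -E "ft|pos|rot"
python3 -c "
from h import *
s=manip.observe(); print(s['ft_force'],s['moment'])"
```

```text
ee_pos: [0.5301, 0.0956, 0.015]
ee_rot: [-3.14, -0.0, 1.812]
ft_force: [-4.5, -0.9, -1.5]
[-4.5392 -0.9106 -1.5031] [-0.2618  1.1136  0.0303]
ee_pos: [0.5301, 0.0956, 0.0149]
ee_rot: [-3.14, -0.0, 1.809]
ft_force: [-4.8, -1.1, -2.2]
[-4.7583 -1.12   -2.2059] [-0.2185  1.1573  0.2328]
```

```bash
python3 -m inch '{"delta_rot":[[0,0,-0.2],[0,0,0],[0,0,0],[0,0,0],[0,0,0],[0,0,0]],"translation":[[0,-0.06,0],[0.3,0,0],[0.5,0,0],[0.4,0,0],[0.2,0,0],[0,0,0]],"claw":[1.5,1.5,1.5,1.5,1.5,1.5]}' | grep -E "ft|pos|rot"
python3 -c "
from h import *
s=manip.observe(); print(s['ft_force'],s['moment'])"
python3 -m inch '{"delta_rot":[[0,0,0],[0,0,0]],"translation":[[0.1,0,0],[0,0,0]],"claw":[1.5,1.5]}'| grep -E "ft|pos|rot"
python3 -m inch '{"delta_rot":[[0,0,0],[0,0,0]],"translation":[[0.05,0,0],[0,0,0]],"claw":[1.5,1.5]}'| grep -E "ft|pos|rot"
python3 -c "
from h import *
s=manip.observe(); print(s['t'],s['ft_force'],s['moment'])"
```

```text
ee_pos: [0.5267, 0.1097, 0.0153]
ee_rot: [-3.142, -0.001, 1.813]
ft_force: [-3.7, 0.8, -2.7]
[-3.7437  0.7834 -2.6722] [-0.1197  0.7434 -0.0482]
ee_pos: [0.5265, 0.1102, 0.0153]
ee_rot: [-3.142, -0.0, 1.813]
ft_force: [-2.9, -0.7, -2.3]
ee_pos: [0.5265, 0.1105, 0.0153]
ee_rot: [-3.142, 0.0, 1.812]
ft_force: [-2.9, -4.5, -1.8]
12.2 [-2.93   -4.4596 -1.7773] [-0.7013  0.6963  0.0116]
```

```bash
python3 - <<'E'
from h import *
c=cam("wrist"); im=capture("wrist"); np.savez("w5.npz",im=im,K=c[0],k1=c[1],R=c[2],C=c[3])
a=cv2.resize(im[60:240,220:500],None,fx=2.8,fy=2.8,interpolation=cv2.INTER_CUBIC); cv2.imwrite("pics/w5.png",a[:,:,::-1])
s=manip.observe(); print(s['ee_pos'],s['ft_force'],s['moment'])
E
```

```text
[0.5265 0.1105 0.0153] [-2.7707 -2.2122 -2.3333] [-0.6376  0.6923  0.0175]
```

View pics/w5.png

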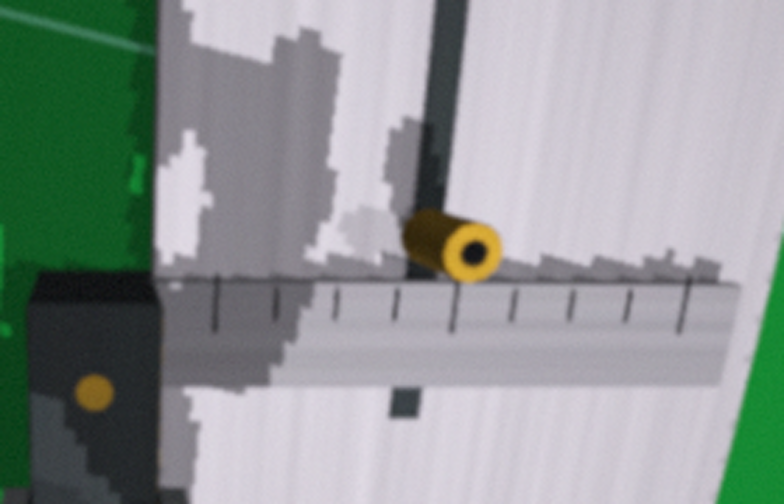

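The crop shows the standoff's base clear of the blade's outer edge (edge at row 282, standoff side near row 256), so that force may not be standoff contact. I'll measure the gap.

```bash
cat >> h.py <<'E'
def gap(im,c,u0,u1,v0,v1,box):
    """standoff centre and blade outer edge from a wrist view; box=u0,u1,v0,v1 round the brass top"""
    h=cv2.cvtColor(im,cv2.COLOR_RGB2HSV); m=((h[...,0]>10)&(h[...,0]<32)&(h[...,1]>110)&(h[...,2]>140)).astype(np.uint8)
    M=np.zeros_like(m); M[box[2]:box[3],box[0]:box[1]]=1; m*=M
    k=max(cv2.findContours(m,0,cv2.CHAIN_APPROX_NONE)[0],key=cv2.contourArea); (a,b),r=cv2.minEnclosingCircle(k)
    s=ray(c,[[a,b]],.030)[0,:2]; e=ray(c,[[a+r,b]],.030)[0,:2]
    g=cv2.GaussianBlur(im,(3,3),0).astype(float).mean(2); P=[]
    for u in range(u0,u1):
        i=np.argmin(g[v0:v1,u]); P.append((u,v0+i))
    q=ray(c,P,.0145)[:,:2]; vx,vy,x0,y0=cv2.fitLine(np.float32(q),cv2.DIST_HUBER,0,.001,.001).ravel()
    if vx<0: vx,vy=-vx,-vy
    return (a,b,r),s,np.linalg.norm(e-s),np.arctan2(vy,vx),(s-[x0,y0])@[-vy,vx]
E
python3 - <<'E'
from h import *
d=np.load("w5.npz"); c=(d["K"],float(d["k1"]),d["R"],d["C"]); im=d["im"]
print(gap(im,c,335,478,155,167,(372,402,130,168)))
p,v,r,n=None,None,None,None
E
python3 - <<'E'
from h import *
s=manip.observe(); print(s['t'],s['ft_force'],s['moment'],s['tau'])
E
```

```text
((388.0, 150.0, 10.816754341125488), array([0.5708, 0.1814]), np.float64(0.005026687240099038), np.float32(0.24082431), np.float64(0.007288522924751627))
12.25 [-2.7707 -2.2122 -2.3333] [-0.6376  0.6923  0.0175] [  1.2019 -52.7184  48.7674  -1.5931   0.6704   0.0467]
```

```bash
python3 -m inch '{"delta_rot":[[0,0,0],[0,0,0]],"translation":[[0,-0.1,0],[0,0,0]],"claw":[1.5,1.5]}' | grep -E "ft|pos|rot"
python3 -m inch '{"delta_rot":[[0,0,0],[0,0,0]],"translation":[[0.05,0,0],[0,0,0]],"claw":[1.5,1.5]}'| grep -E "ft|pos|rot"
python3 -m inch '{"delta_rot":[[0,0,0],[0,0,0]],"translation":[[0.05,0,0],[0,0,0]],"claw":[1.5,1.5]}'| grep -E "ft|pos|rot"
python3 -c "
from h import *
s=manip.observe(); print(s['t'],s['ft_force'],s['moment'])"
```

```text
ee_pos: [0.5261, 0.1107, 0.0156]
ee_rot: [3.14, -0.0, 1.813]
ft_force: [0.2, -0.0, -3.3]
ee_pos: [0.5257, 0.1111, 0.0155]
ee_rot: [3.141, -0.0, 1.813]
ft_force: [0.3, -0.2, -1.7]
ee_pos: [0.5253, 0.1114, 0.0153]
ee_rot: [3.141, -0.0, 1.813]
ft_force: [-0.8, -0.2, -2.5]
12.85 [-0.7962 -0.172  -2.5095] [-0.0885 -0.017  -0.0634]
```

```bash
for i in 1; do python3 -m inch '{"delta_rot":[[0,0,0],[0,0,0]],"translation":[[0.05,0,0],[0,0,0]],"claw":[1.5,1.5]}' | grep -E "ft|pos|rot"
python3 -m inch '{"delta_rot":[[0,0,0],[0,0,0]],"translation":[[0.05,0,0],[0,0,0]],"claw":[1.5,1.5]}'| grep -E "ft|pos|rot"; done
python3 -m inch '{"delta_rot":[[0,0,0],[0,0,0]],"translation":[[0.05,0,0],[0,0,0]],"claw":[1.5,1.5]}'| grep -E "ft|pos|rot"
python3 -c "
from h import *
s=manip.observe(); print(s['t'],s['ft_force'],s['moment'])"
```

```text
ee_pos: [0.5251, 0.1119, 0.0153]
ee_rot: [3.142, -0.0, 1.813]
ft_force: [0.1, 0.3, -2.5]
ee_pos: [0.525, 0.1123, 0.0153]
ee_rot: [-3.142, -0.0, 1.813]
ft_force: [-0.8, 0.7, -2.6]
ee_pos: [0.5249, 0.1128, 0.0153]
ee_rot: [-3.142, -0.0, 1.813]
ft_force: [-0.3, 1.1, -2.4]
13.45 [-0.3441  1.0807 -2.4464] [-0.0442  0.0733  0.0396]
```

```bash
python3 -m inch '{"delta_rot":[[0,0,0],[0,0,0]],"translation":[[0.05,0,0],[0,0,0]],"claw":[1.5,1.5]}' | grep -E "ft|pos|rot"
python3 -m inch '{"delta_rot":[[0,0,0],[0,0,0]],"translation":[[0.05,0,0],[0,0,0]],"claw":[1.5,1.5]}'| grep -E "ft|pos|rot"
python3 - <<'E'
from h import *
c=cam("wrist"); im=capture("wrist"); np.savez("w6.npz",im=im,K=c[0],k1=c[1],R=c[2],C=c[3]); print(gap(im,c,335,478,155,167,(365,405,130,170)))
s=manip.observe(); print(s['t'],s['ft_force'],s['moment'])
E
```

```text
ee_pos: [0.5248, 0.1132, 0.0153]
ee_rot: [-3.142, 0.0, 1.812]
ft_force: [-0.1, 0.0, -2.5]
ee_pos: [0.5247, 0.1135, 0.0153]
ee_rot: [-3.142, 0.001, 1.812]
ft_force: [0.4, -2.7, -2.8]
((389.6000061035156, 157.60000610351562, 10.720175743103027), array([0.571 , 0.1813]), np.float64(0.005023697643096109), np.float32(0.23440996), np.float64(0.003648857098162945))
13.9 [-0.0935 -2.2269 -1.9389] [-0.5483 -0.0338 -0.137 ]
```

The force of 2.5 N and the −0.14 N·m moment (a lever of about 60 mm) fit contact with the standoff. I'll ease off slightly and press the stock back onto the edge.

```bash
python3 -m inch '{"delta_rot":[[0,0,0],[0,0,0],[0,0,0]],"translation":[[-0.04,0,0],[0,0.08,0],[0,0,0]],"claw":[1.5,1.5,1.5]}' | grep -E "ft|pos|rot"
python3 -m inch '{"delta_rot":[[0,0,0],[0,0,0]],"translation":[[0,0.05,0],[0,0,0]],"claw":[1.5,1.5]}'| grep -E "ft|pos|rot"
python3 -c "
from h import *
s=manip.observe(); print(s['t'],s['ft_force'],s['moment'])"
```

```text
ee_pos: [0.5256, 0.1136, 0.0152]
ee_rot: [-3.142, -0.0, 1.812]
ft_force: [0.5, -1.5, -3.4]
ee_pos: [0.5257, 0.1136, 0.0152]
ee_rot: [-3.141, 0.0, 1.813]
ft_force: [-2.0, -2.2, -0.8]
14.4 [-2.0052 -2.2492 -0.8187] [-0.5638  0.5064  0.0041]
```

```bash
python3 -m inch '{"delta_rot":[[0,0,0],[0,0,0]],"translation":[[-0.02,0,0.03],[0,0.02,0]],"claw":[1.5,1.5]}' | grep -E "ft|pos|rot"
python3 -m inch '{"delta_rot":[[0,0,0],[0,0,0]],"translation":[[0,0,0],[0,0,0]],"claw":[1.5,1.5]}'| grep -E "ft|pos|rot"
python3 -c "
from h import *
s=manip.observe(); print(s['t'],s['ft_force'],s['moment'])"
```

```text
ee_pos: [0.5258, 0.1135, 0.0149]
ee_rot: [-3.141, -0.0, 1.813]
ft_force: [-5.8, -1.6, 1.2]
ee_pos: [0.5257, 0.1135, 0.0149]
ee_rot: [-3.141, -0.0, 1.813]
ft_force: [-4.6, -1.8, 1.6]
14.8 [-4.5665 -1.7627  1.6355] [-0.4912  1.0319  0.0022]
```

```bash
python3 -m inch '{"delta_rot":[[0,0,0],[0,0,0],[0,0,0],[0,0,0]],"translation":[[0,0,0],[0,0,0],[0,0,0],[0,0,0]],"claw":[2.6,3.2,4.2,4.2]}'
python3 -m inch '{"delta_rot":[[0,0,0],[0,0,0],[0,0,0],[0,0,0],[0,0,0]],"translation":[[0,0,-0.5],[0,0,-1.5],[0,0,-3],[0,0,-3],[0,0,0]],"claw":[4.2,4.2,4.2,4.2,4.2]}'
python3 - <<'E'
from h import *
manip.observe(); c=cam("wrist"); im=capture("wrist"); np.savez("w7.npz",im=im,K=c[0],k1=c[1],R=c[2],C=c[3]); cv2.imwrite("pics/w7.png",im[:,:,::-1])
E
```

```text
t: 15.2
ee_pos: [0.5266, 0.1137, 0.0152]
ee_rot: [3.141, -0.0, 1.813]
ft_force: [0.3, -0.1, -0.8]
opening: 0.042
finger_force: 0.0
t: 15.7
ee_pos: [0.5285, 0.114, 0.1008]
ee_rot: [3.134, 0.0, 1.812]
ft_force: [0.2, -0.6, 0.5]
opening: 0.0416
finger_force: 0.0
```

View pics/w7.png

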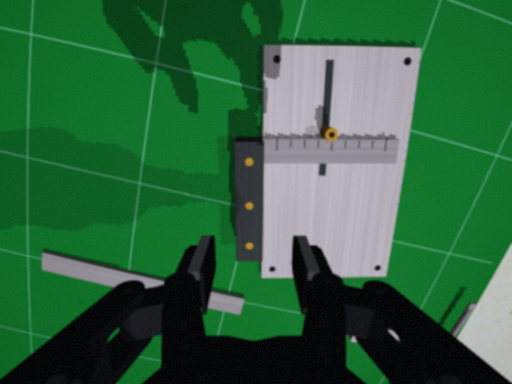

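The view shows the stock lying along the plate edge (edge near column 263) and the blade's edge at row 139 touching the standoff at (331,134). I'll check it against the numbers.

```bash
python3 - <<'E'
from h import *
s=manip.observe(); print(s["t"],s["joint_vel"],s["ee_pos"])
c=cam("wrist"); im=capture("wrist"); h=cv2.cvtColor(im,cv2.COLOR_RGB2HSV)
m=((h[...,0]>8)&(h[...,0]<35)&(h[...,1]>110)&(h[...,2]>90)).astype(np.uint8); R=np.zeros_like(m);R[140:262,238:262]=1
n,l,st,ce=cv2.connectedComponentsWithStats(m*R); ce=ce[1:][st[1:,4]>5]; w=ray(c,ce,.032)[:,:2]; print(ce,w)
v=w[0]-w[-1]; print("pin spacing",np.linalg.norm(np.diff(w,axis=0),axis=1),"yaw square",np.arctan2(-v[0],v[1]))
# near edge above the stock (rows 60-125): green -> grey along each row
S=cv2.cvtColor(cv2.GaussianBlur(im,(3,3),0),cv2.COLOR_RGB2HSV)[...,1].astype(float); P=[]
for r in list(range(50,130))+list(range(266,274)):
    row=S[r,250:280]; i=np.nonzero((row[:-1]>100)&(row[1:]<=100))[0]
    if len(i): i=i[0]; P.append((250+i+(row[i]-100)/(row[i]-row[i+1]),r))
q=ray(c,P,.010)[:,:2]; vx,vy,x0,y0=cv2.fitLine(np.float32(q),cv2.DIST_HUBER,0,.001,.001).ravel()
if vy<0: vx,vy=-vx,-vy
x=np.array([vy,-vx]); print("yaw plate",np.arctan2(-vx,vy),"pins to edge",(w-[x0,y0])@x)
B=((h[...,0]>10)&(h[...,0]<32)&(h[...,1]>110)&(h[...,2]>120)).astype(np.uint8);B[:,:318]=0;B[:,345:]=0;B[:122]=0;B[146:]=0
(a,b),r=cv2.minEnclosingCircle(np.argwhere(B)[:,::-1].astype(np.float32)); so=ray(c,[[a,b]],.030)[0,:2]
d=so-w[1]; yv=v/np.linalg.norm(v); print("standoff",(a,b,r),so,"in square x,y",d@[yv[1],-yv[0]],d@yv)
k=ray(c,[[264,45],[419,48],[386,276],[262,277]],.010); print(k[:,:2])
E
```

```text
15.75 [-0.0003  0.024  -0.0565 -0.0258 -0.0006  0.0002] [0.5278 0.1139 0.0985]
[[249.8485 162.0606]
 [250.     206.5   ]
 [250.08   246.98  ]] [[0.5161 0.1477]
 [0.5245 0.1137]
 [0.5329 0.0794]]
pin spacing [0.0351 0.0352] yaw square 0.24128136865832572
yaw plate 0.2398208 pins to edge [-0.01   -0.0099 -0.0099]
standoff (333.0, 135.0, 6.403224468231201) [0.5704 0.1814] in square x,y 0.06072038582004454 0.0548380345005286
[[0.5064 0.2308]
 [0.6194 0.2586]
 [0.6685 0.0677]
 [0.5539 0.0398]]
```

```bash
python3 -m inch '{"delta_rot":[[0,0,0],[0,0,0],[0,0,0]],"translation":[[0,0,-2],[0,0,0],[0,0,0]],"claw":[4.2,4.2,4.2]}'; python3 -c "
from workcell import manip; print(manip.close_job())"
```

```text
t: 16.1
ee_pos: [0.5262, 0.1135, 0.1144]
ee_rot: [-3.141, 0.0, 1.812]
ft_force: [-0.7, 1.2, -1.1]
opening: 0.0421
finger_force: 0.0
the job is handed in; nothing more can be done
None
```

I handed the job in at 16 s: by my last camera check, the square lies flat with its stock flush along the plate's near edge and its blade touching the standoff. The plate and standoff measured where they started, within about 1 mm, but the hand-in returned no verdict.

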